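# Free the probe and hold it slanted over the rinse bowl

### The job

Get the probe ready for rinsing: turn the hex nut on the holder anticlockwise (seen from above) by about a quarter turn so that its tongue swings off the probe's collar, then draw the probe straight up out of its well. Tilt it to lean about 45 degrees and keep it raised in the gripper with its lower tip over the middle of the bowl, a few centimetres above the rim and touching nothing; finish while holding it there, still, without letting go. Leave the bowl, the wash bottle, the beaker and the dropper bottle where they stand.

Things in the scene. Friction and masses are not known exactly. Their poses are not given: they have to be found in the camera images.
- probe_grip (a point): Grip point of the loose 70 g probe: in its square black head, 22 x 22 mm, from 24 mm below to 16 mm above this point, with a 13 mm round plug 10 mm tall on top. x and y are normal to the head's flats, z points up along the probe. Below the head: round collar, 36 mm across, 24 to 32 mm below this point, resting on the well block; then a 12 mm grey shaft; tip 112 mm below.
- probe_tip (a point): Lower end of the probe, on its axis; z runs up along the probe towards the head. At the start it is 10 mm above the table, 80 mm down inside the well.
- nut_grip (a point): Centre of the steel hex nut: 30 mm across flats, 29 mm tall, captive on the holder's upright post, 75 mm from the well's axis, 125 mm above the table. A tongue under it (6 mm thick, 16 mm wide) turns with it and points along this frame's +x, reaching 62 mm from the axis; two flats face +y and -y. A 5 mm stud end is on top.
- nut (a joint): Turn of the nut, rad: -0.1 to 0.1 at the start with the tongue 1.5 mm over the probe's collar, growing anticlockwise seen from above, stop at 1.7. The tongue clears the collar from about 0.6 and must go past 1.0. The nut does not rise; friction is 0.06 N m and it stays where it is left.
- holder: The holder, fixed to the table; origin under its centre on the table, z up. Base plate 76 x 165 x 6 mm (long along y). White well block 56 x 60 mm, top 90 mm above the table, centred at y = +37.5 mm, with an upright round 16 mm hole; the nut's post is at y = -37.5 mm.
- bowl: White porcelain bowl, 113 mm across, 48 mm tall, loose; origin at the centre of its underside on the table, z up.
- wash_bottle: White wash bottle with red cap and bent spout, 216 mm tall, a bystander; origin at its underside.
- beaker: Small empty beaker, 53 mm across, 64 mm tall, a bystander; origin at its underside.
- dropper: Small brown dropper bottle, 37 mm across, 102 mm tall, a bystander; origin at its underside.
- probe: The whole probe, 138 mm long; origin at its tip, z up along it (as probe_tip).
Not all that is in view belongs to the job. Leave any blue or orange look-alike of the probe alone.

How it is judged:
By the outcome, as a careful person would: the job done as asked, in the order asked, and still so for the second after the job is handed in, while the arm keeps its last pose, push and grip.
It also fails if it takes over 53 s, if anything falls off the work surface, if the arm or the gripper's body presses on something with over 40 N, if the wrist force passes 120 N, or if a joint passes its speed limit or range.

### The arm

A 6-joint arm with a two-finger parallel gripper is mounted at the origin on a cart in front of the work surface, level with it; the furniture and walls round the work are solid. World frame = base frame: x ahead of the robot, y to its left, z up, the work surface at z = 0. Lengths are in mm, angles in rad, forces in N, time in s.
With the tool pointing down it reaches from about 325 to 925 mm from the base axis. Payload 3.1 kg.
Tool frame: the origin (TCP) lies midway between the tips of the shut fingers; the grasp point (between the pads) lies 19 mm behind it; z points along the fingers, y is the line along which they close (so a half turn about z gives the same grasp; the last joint's range is limited). The gripper opens to 85 mm and grips with 20 to 120 N. Pads are 22 mm wide; open, the fingers measure 114 mm over their backs; the gripper's body (76 mm by 85 mm) begins 54 mm behind the grasp point. The pads swing forward as they close: fully open they stand 13 mm farther back than shut.
Start: joints at [1.06, 0.217, 1.613, -0, 1.311, -0.112], TCP at [242.679, 575.974, 231.3] pointing down, gripper open.
Joint ranges: [-2.75, 2.75], [-0.78, 2.1], [0.31, 2.55], [-1.13, 4.27], [0.13, 2.63], [-2.58, 2.58]. Speed limits (rad/s): [2.79, 2.79, 3.14, 3.14, 3.14, 3.14].

### API

Orientations are given as a unit quaternion [x, y, z, w].
In Python, from cell import r, read_camera, camera_params, job gives the robot as it stands. The module is installed in compiled form; this text tells all that it offers.
- The arm moves only by the tool apply_moves, never from a script. Its argument "motion" is a list of rows, each a list of 4 numbers: the shift along the world's x, y, z in mm, then the turn about the world's z in rad. In form: [[dx, dy, dz, twist], ...]. A call has exactly 8 rows; each row is the pose to reach, as a shift and turn from the pose commanded when the call began; what a row does not reach only later rows make up. A row lasts 1/8 s, in which the tool goes at most 62.5 mm and 10.7 degrees, less where a joint would pass 70% of its speed; a pose out of reach is approached as far as the arm can. A call with a gripper value outside its range is refused whole. "claw" is the opening, from 0 (shut) to 1 (fully open), set as the call begins (left out, the last holds). The fingers move at their own pace and stop on an object; the grip force is fixed at half the most. Time passes only in rows, so rows that repeat a pose let the fingers close, or fill a call up. It gives the time, the measured TCP pose, the force, the opening and the grip force at its end, in the units of the state.
- r.get_state(): the state, without advancing time (a new reading comes with each control period).
- read_camera(name): name is "side" or "top"; returns (picture, depth): 480x640x3 uint8, blue, green, red; 480x640 float32, mm along the optical axis (not along the pixel's ray), 0 where there is no reading.
- camera_params(name): a dict with "K" (3x3 intrinsics, pixels), "eye" and "attitude" of the camera in the world. Camera axes: x right, y down, z forward; pixel columns grow to the right and rows downward; lengths in mm; the calibration is good to about 2 mm. A picture is of the moment at which its call begins. camera_params takes no time and is no camera call.
- job.finish_job(): hands the job in; it is judged then, once.
The state is a dict: "time_s": time; "qpos": joint angles; "joint_vel": joint speeds; "tau": joint torques, N m; "tool_pos": TCP position; "ee_rot": TCP orientation; "contact_force": force on the tool from outside, world axes, zero at the start; "wrist_torque": the same for the moment, N m; "gripper_width": opening from 0.0 (shut) to 1.0 (fully open); "grip_force": force on a finger pad.
Only numpy, scipy, OpenCV 4.12 (cv2) and the standard library are available. Lean on these libraries where they do the work, as an engineer would, in place of code of your own. Each camera call takes 0.05 s, during which the arm holds its last target. There are 200 camera calls.

## Working session

There is one attempt and no reset: what is moved stays moved. The work goes in short steps, Python scripts to look and compute and a tool call to move; the robot and the scene stay as the last step left them, time stands still between calls to the robot, and variables do not carry over. Pictures are saved under pics/ and viewed, at most 10 in all, crops included, and the job is handed in when it is done.

Besides the shell and the picture viewer there is one more tool, called after "Emit:" as a command line: name --pt "numbers of a row" for each row, then --argument value for the rest. apply_moves: Moves the arm, as the interface text tells. Its arguments: {"type":"object","properties":{"motion":{"type":"array","items":{"type":"array","items":{"type":"number"}}},"claw":{"type":"number"}},"required":["motion"]}

```bash
mkdir -p pics; cat > h.py <<'E'
import numpy as np, cv2
from cell import r, read_camera, camera_params, job
from scipy.spatial.transform import Rotation as R
def cam(n):
    p=camera_params(n); K=np.array(p["K"]); a=np.array(p["attitude"],float)
    M=R.from_quat(a).as_matrix() if a.size==4 else a.reshape(3,3)
    return K,np.array(p["eye"],float),M
def ray(n,u,v):
    K,e,M=cam(n); d=M@np.linalg.inv(K)@np.array([u,v,1.]); return e,d
def onz(n,u,v,z):
    e,d=ray(n,u,v); return e+d*(z-e[2])/d[2]
def cloud(n,depth):
    K,e,M=cam(n); v,u=np.mgrid[:480,:640]
    P=np.stack([(u-K[0,2])/K[0,0]*depth,(v-K[1,2])/K[1,1]*depth,depth],-1)
    return P@M.T+e
def proj(n,P):
    K,e,M=cam(n); q=K@(M.T@(np.array(P,float)-e)); return q[:2]/q[2]
def snap(n,f):
    im,d=read_camera(n); cv2.imwrite(f"pics/{f}.png",im); np.save(f"pics/{f}.npy",d); return im,d
E
python3 - <<'E'
from h import *
np.set_printoptions(precision=3,suppress=True)
for n in("side","top"):
    snap(n,n+"0"); print(n,camera_params(n))
print(r.get_state())
E
```

```text
side {'K': array([[525.987,   0.   , 319.847],
       [  0.   , 525.987, 243.108],
       [  0.   ,   0.   ,   1.   ]]), 'eye': array([ 610.626, -866.631,  747.336]), 'attitude': array([ 0.892,  0.029, -0.005, -0.452])}
top {'K': array([[598.445,   0.   , 314.126],
       [  0.   , 598.445, 226.737],
       [  0.   ,   0.   ,   1.   ]]), 'eye': array([ 302.894,   -0.3  , 1631.793]), 'attitude': array([ 0.712, -0.697,  0.058, -0.061])}
{'time_s': 0.1, 'qpos': array([ 1.06 ,  0.218,  1.615,  0.   ,  1.311, -0.112]), 'joint_vel': array([-0.   , -0.002, -0.004, -0.002,  0.002, -0.   ]), 'tau': array([ -0.001, -39.807, -30.497,  -0.   ,   0.004,  -0.   ]), 'tool_pos': array([242.326, 575.307, 230.084]), 'ee_rot': array([ 0.198,  0.98 , -0.001, -0.   ]), 'contact_force': array([0.862, 0.26 , 0.266]), 'wrist_torque': array([-0.025,  0.004,  0.005]), 'grip_force': 0.0, 'gripper_width': 0.9989072601741619}
```

View pics/side0.png

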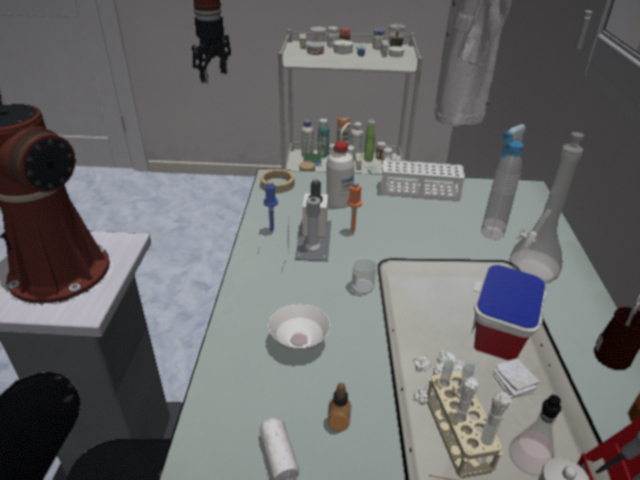

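View pics/top0.png

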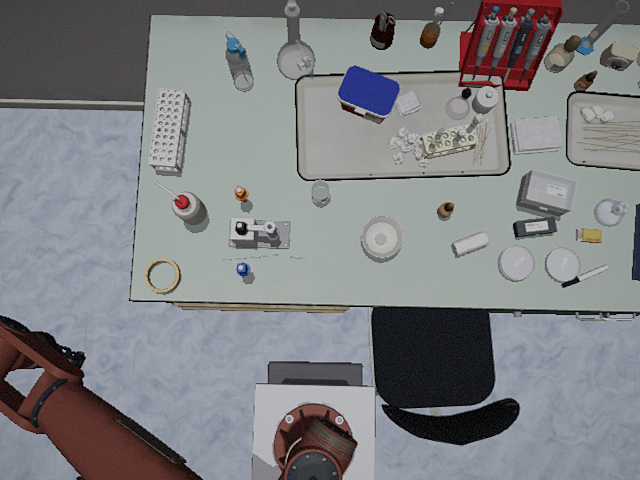

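Candidates for the probe in the top view: black head on the white block (242,228), blue one (243,269), orange one (241,194). The nut is at (270,229). I choose the black one and check it in a close crop.

```bash
python3 - <<'E'
from h import *
t=cv2.imread("pics/top0.png"); s=cv2.imread("pics/side0.png")
a=cv2.resize(t[195:285,210:310],(400,360),interpolation=cv2.INTER_CUBIC)
b=cv2.resize(s[165:275,255:365],(400,400),interpolation=cv2.INTER_CUBIC)
o=np.zeros((400,800,3),np.uint8); o[:360,:400]=a; o[:,400:]=b
cv2.imwrite("pics/crop0.png",o)
E
```

```text
(no output)
```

View pics/crop0.png

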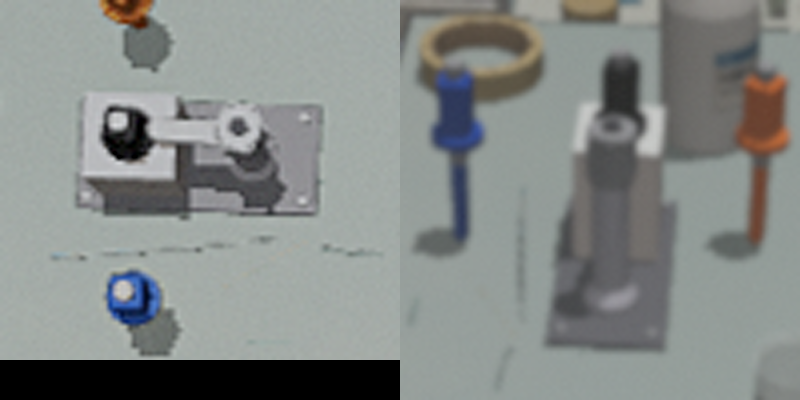

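The crop shows the black probe on the white block (plug at top-view pixel 239.5,225), the tongue reaching over its collar, and the nut at 269.5,227. The look-alikes stand clear at either side. Next I measure with depth from both views.

```bash
python3 - <<'E'
from h import *
np.set_printoptions(precision=1,suppress=True)
C={n:cloud(n,np.load(f"pics/{n}0.npy")) for n in("top","side")}
print("table z",[np.median(C['top'][280,200:300,2]),np.median(C['side'][300:340,250,2])])
c=onz("top",255,228,100); print("approx",c)
for n in C:
    P=C[n].reshape(-1,3); im=cv2.imread(f"pics/{n}0.png").reshape(-1,3).astype(int)
    ok=np.isfinite(P).all(1)&(np.load(f"pics/{n}0.npy").ravel()>0)
    near=ok&(np.hypot(P[:,0]-c[0],P[:,1]-c[1])<90)
    def rep(lbl,m):
        Q=P[m]
        if len(Q)<4: print(n,lbl,len(Q)); return
        print(n,lbl,len(Q),"med",np.median(Q,0),"min",np.percentile(Q,3,0),"max",np.percentile(Q,97,0), "rect",cv2.minAreaRect(Q[:,:2].astype(np.float32)))
    z=P[:,2]
    br=im.sum(1)
    rep("blocktop",near&(z>84)&(z<95)&(br>480))
    rep("base",near&(z>3)&(z<11))
    rep("z>100 black",near&(z>100)&(br<150))
    rep("nut z100-115",near&(z>98)&(z<112)&(br>=200))
    rep("nuttop",near&(z>132)&(z<150)&(br>150)&(P[:,1]<c[1]))
    rep("plug",near&(z>141)&(z<160)&(P[:,1]>c[1]))
    b=onz("top",381,239,45)
    nb=ok&(np.hypot(P[:,0]-b[0],P[:,1]-b[1])<85)&(br>300)
    rep("bowlrim",nb&(z>42)&(z<56)); rep("bowl",nb&(z>12)&(z<56))
for l,u,v,z in(("nut",269.5,226.8,140),("plug",239.5,225,148),("head",241.5,228,138)): print(l,onz("top",u,v,z))
E
```

```text
table z [np.float64(-0.06408938565925837), np.float64(0.450468884467341)]
approx [555. 162. 100.]
top blocktop 239 med [553.7 201.4  89.8] min [529.4 169.3  85. ] max [582.8 225.4  94.4] rect ((555.9400634765625, 197.01055908203125), (59.729454040527344, 56.873844146728516), 89.12777709960938)
top base 857 med [540.4 143.7   6. ] min [482.3  80.4   3.2] max [630.9 239.7  10.4] rect ((557.2210693359375, 161.36306762695312), (177.9595489501953, 173.47720336914062), 74.0730972290039)
top z>100 black 70 med [548.3 191.2 128.5] min [540.6 110.7 101.2] max [635.6 206.6 143.2] rect ((566.744384765625, 178.41891479492188), (129.23004150390625, 71.62227630615234), 45.269935607910156)
top nut z100-115 109 med [556.3 161.8 105.1] min [548.2 140.4  98.8] max [564.9 185.2 110.8] rect ((546.5641479492188, 161.80442810058594), (108.43017578125, 42.38261413574219), 82.009033203125)
top nuttop 110 med [554.2 122.  136.9] min [540.1 107.9 132.4] max [568.1 134.8 143.2] rect ((553.9813842773438, 120.25305938720703), (29.13399887084961, 30.68233299255371), 3.112440824508667)
top plug 28 med [554.  196.3
[... 1507 characters left out ...]
722168), 3.314436674118042)
side plug 25 med [549.9 195.2 147.3] min [544.9 191.  141.9] max [554.5 203.  149.6] rect ((549.6497192382812, 197.9485321044922), (9.305889129638672, 14.143082618713379), 3.694155216217041)
side bowlrim 388 med [ 543.1 -146.7   45.9] min [ 489.2 -226.6   42.2] max [ 598.3 -117.3   49.8] rect ((544.2383422851562, -170.71572875976562), (113.381591796875, 113.69815826416016), 72.74913787841797)
side bowl 1787 med [ 542.1 -146.1   29.3] min [ 493.2 -220.1   12.6] max [ 593.8 -119.9   48.2] rect ((544.2383422851562, -170.71572875976562), (113.381591796875, 113.69815826416016), 72.74913787841797)
nut [552.3 121.2 140. ]
plug [554.  196.2 148. ]
head [548.1 192.2 138. ]
```

```bash
python3 - <<'E'
from h import *
np.set_printoptions(precision=1,suppress=True)
im=cv2.imread("pics/top0.png"); P=cloud("top",np.load("pics/top0.npy"))
hsv=cv2.cvtColor(im,cv2.COLOR_BGR2HSV)
for l,(u,v),z in(("blue",(243,269),0),("orange",(241,194),0),("wash",(185,207),0),("dropper",(446,210),0),("beaker",(320,192),0),("ring",(163,275),0)):
    Q=P[v-22:v+22,u-22:u+22].reshape(-1,3); Q=Q[(Q[:,2]>15)&(Q[:,2]<300)]
    print(l,len(Q),Q.min(0),Q.max(0),"top",Q[Q[:,2]>Q[:,2].max()-8].mean(0))
E
```

```text
blue 150 [432.9 172.3  76.1] [465.3 205.6 143.7] top [448.9 189.4 138.6]
orange 163 [629.7 185.4  16.8] [663.9 219.8 142.7] top [648.4 202.2 138.8]
wash 859 [573.6 304.8  15. ] [643.6 380.  218.4] top [621.9 360.8 213.9]
dropper 193 [ 608.9 -364.5   15. ] [ 645.9 -327.7  105.7] top [ 627.6 -348.7  101. ]
beaker 400 [645.  -62.3  15.2] [733.8  56.8  72. ] top [676.4  -9.9  66.8]
ring 404 [388.6 369.4  15. ] [483.9 465.   34.2] top [438.6 417.5  28.6]
```

Emit:
apply_moves --pt "0 0 20 0" --pt "20 -30 30 -0.1" --pt "50 -75 30 -0.28" --pt "80 -120 30 -0.46" --pt "112 -165 30 -0.64" --pt "145 -213 25 -0.82" --pt "178 -260 20 -1.0" --pt "210 -305 10 -1.171" --claw 0.85

```text
time_s: 1.1
tool_pos: [454.5, 269.7, 243.5]
ee_rot: [0.709, 0.705, 0.002, 0.001]
contact_force: [0.5, 0.1, 0.5]
gripper_width: 0.847
grip_force: 0.0
```

Emit:
apply_moves --pt "20 -35 0 0" --pt "45 -70 0 0" --pt "70 -110 0 0" --pt "97 -149 0 0" --pt "97 -149 -30 0" --pt "97 -149 -60 0" --pt "97 -149 -60 0" --pt "97 -149 -60 0"

```text
time_s: 2.1
tool_pos: [550.7, 122.2, 183.2]
ee_rot: [0.707, 0.708, 0.001, 0.001]
contact_force: [-0.5, 0.6, 0.5]
gripper_width: 0.852
grip_force: 0.0
```

```bash
python3 - <<'E'
from h import *
print(r.get_state()["tool_pos"],r.get_state()["time_s"])
t,_=snap("top","top1"); s,_=snap("side","side1")
a=cv2.resize(t[195:275,215:315],(400,320),interpolation=cv2.INTER_CUBIC)
b=cv2.resize(s[130:270,245:385],(400,400),interpolation=cv2.INTER_CUBIC)
o=np.zeros((400,800,3),np.uint8); o[:320,:400]=a; o[:,400:]=b
cv2.imwrite("pics/crop1.png",o)
E
```

```text
[550.72510686 122.20102702 183.18750833] 2.1
```

View pics/crop1.png

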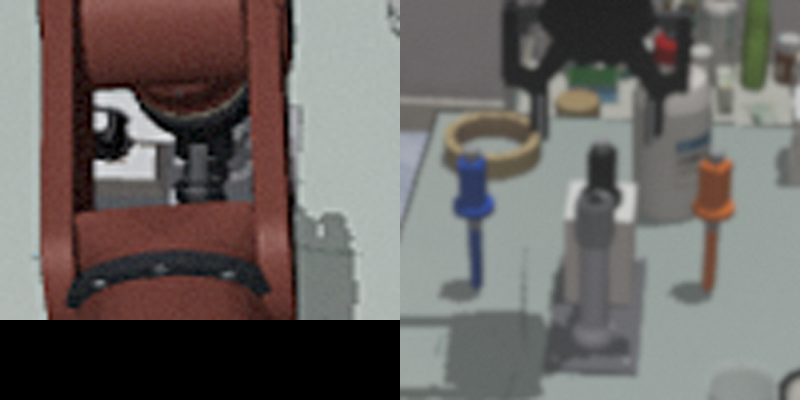

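The side crop shows the fingertips (crop x 540 and 657) symmetric about the nut (crop 597,200). I go down and grip.

Emit:
apply_moves --pt "0 -1 -15 0" --pt "0 -1 -30 0" --pt "0 -1 -45 0" --pt "0 -1 -60 0" --pt "0 -1 -70 0" --pt "0 -1 -72 0" --pt "0 -1 -72 0" --pt "0 -1 -72 0"

```text
time_s: 3.2
tool_pos: [550.4, 121.0, 110.1]
ee_rot: [0.707, 0.707, 0.001, 0.0]
contact_force: [0.3, -0.5, -0.9]
gripper_width: 0.855
grip_force: 0.0
```

Emit:
apply_moves --pt "0 0 0 0" --pt "0 0 0 0" --pt "0 0 0 0" --pt "0 0 0 0" --pt "0 0 0 0" --pt "0 0 0 0" --pt "0 0 0 0" --pt "0 0 0 0" --claw 0

```text
time_s: 4.2
tool_pos: [550.2, 121.0, 109.9]
ee_rot: [0.707, 0.707, 0.0, 0.0]
contact_force: [-0.0, -0.4, 5.9]
gripper_width: 0.34
grip_force: 59.4
```

Emit:
apply_moves --pt "0 0 0 0.12" --pt "0 0 0 0.28" --pt "0 0 0 0.45" --pt "0 0 0 0.62" --pt "0 0 0 0.8" --pt "0 0 0 0.97" --pt "0 0 0 1.15" --pt "0 0 0 1.3"

```text
time_s: 5.2
tool_pos: [553.6, 123.4, 110.0]
ee_rot: [0.133, 0.991, 0.003, 0.005]
contact_force: [8.8, 8.2, -3.7]
gripper_width: 0.34
grip_force: 59.5
```

Emit:
apply_moves --pt "0 0 0 0.12" --pt "0 0 0 0.2" --pt "0 0 0 0.2" --pt "0 0 0 0.2" --pt "0 0 0 0.2" --pt "0 0 0 0.2" --pt "0 0 0 0.2" --pt "0 0 0 0.2"

```text
time_s: 6.2
tool_pos: [553.8, 124.1, 110.1]
ee_rot: [0.035, 0.999, 0.003, 0.005]
contact_force: [9.3, 8.3, -3.2]
gripper_width: 0.342
grip_force: 58.9
```

Emit:
apply_moves --pt "0 0 0 0" --pt "0 0 0 0" --pt "0 0 0 0" --pt "0 0 0 0" --pt "0 0 0 0" --pt "0 0 20 0" --pt "0 0 50 0" --pt "0 0 80 0" --claw 0.55

```text
time_s: 7.2
tool_pos: [549.4, 120.9, 189.9]
ee_rot: [0.035, 0.999, -0.0, -0.0]
contact_force: [0.8, -0.2, 0.3]
gripper_width: 0.555
grip_force: 0.0
```

Emit:
apply_moves --pt "0 15 0 -0.15" --pt "0 30 0 -0.32" --pt "0 45 0 -0.5" --pt "0 60 0 -0.68" --pt "0 70 0 -0.86" --pt "2 75 0 -1.04" --pt "4 76 0 -1.22" --pt "4 76 0 -1.4"

```text
time_s: 8.2
tool_pos: [553.7, 197.1, 189.3]
ee_rot: [0.673, 0.74, 0.0, 0.0]
contact_force: [0.2, 0.1, -0.5]
gripper_width: 0.549
grip_force: 0.0
```

Emit:
apply_moves --pt "0 0 0 -0.1" --pt "0 0 0 -0.1" --pt "0 0 0 -0.1" --pt "0 0 0 -0.1" --pt "0 0 0 -0.1" --pt "0 0 0 -0.1" --pt "0 0 0 -0.1" --pt "0 0 0 -0.1"

```text
time_s: 9.2
tool_pos: [553.7, 197.0, 189.3]
ee_rot: [0.707, 0.707, 0.0, 0.0]
contact_force: [0.3, 0.2, -0.1]
gripper_width: 0.553
grip_force: 0.0
```

```bash
python3 - <<'E'
from h import *
print(r.get_state()["tool_pos"],r.get_state()["time_s"])
s,_=snap("side","side2");t,_=snap("top","top2")
a=cv2.resize(t[190:270,190:290],(400,320),interpolation=cv2.INTER_CUBIC)
b=cv2.resize(s[130:270,245:385],(400,400),interpolation=cv2.INTER_CUBIC)
o=np.zeros((400,800,3),np.uint8); o[:320,:400]=a; o[:,400:]=b
cv2.imwrite("pics/crop2.png",o)
E
```

```text
[553.69151744 196.96991358 189.30706057] 9.2
```

View pics/crop2.png

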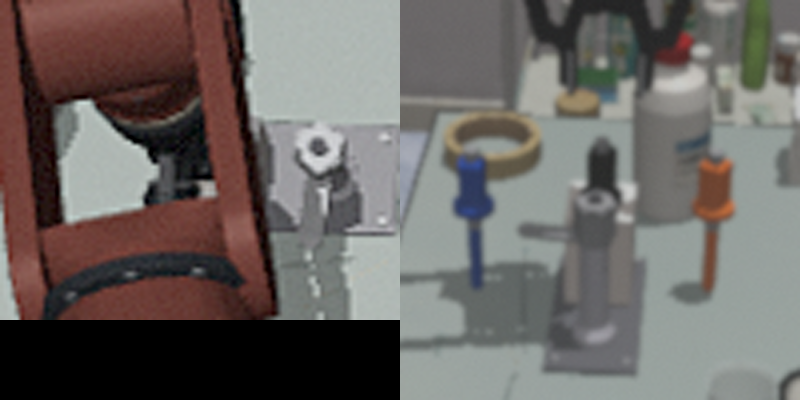

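The top crop shows the tongue now pointing at the robot (crop 313,230), about 90° turned and off the collar. In the side crop the fingers (570/645) stand slightly to +x of the probe (601). I correct that and descend.

Emit:
apply_moves --pt "-1 1 -5 0" --pt "-3 2 -15 0" --pt "-3 2 -30 0" --pt "-3 2 -45 0" --pt "-3 2 -60 0" --pt "-3 2 -75 0" --pt "-3 2 -86 0" --pt "-3 2 -86 0"

```text
time_s: 10.3
tool_pos: [549.8, 198.7, 101.9]
ee_rot: [0.707, 0.707, -0.001, -0.001]
contact_force: [0.6, 0.7, -0.1]
gripper_width: 0.549
grip_force: 0.0
```

Emit:
apply_moves --pt "0 0 0 0" --pt "0 0 0 0" --pt "0 0 0 0" --pt "0 0 0 0" --pt "0 0 0 0" --pt "0 0 0 0" --pt "0 0 0 0" --pt "0 0 0 0" --claw 0

```text
time_s: 11.3
tool_pos: [551.4, 199.1, 104.2]
ee_rot: [0.707, 0.707, 0.001, 0.0]
contact_force: [-0.8, 0.4, 6.2]
gripper_width: 0.261
grip_force: 59.1
```

Emit:
apply_moves --pt "0 0 5 0" --pt "0 0 20 0" --pt "0 0 40 0" --pt "0 0 60 0" --pt "0 0 80 0" --pt "0 0 100 0" --pt "0 0 115 0" --pt "0 0 115 0"

```text
time_s: 12.3
tool_pos: [551.8, 199.2, 220.4]
ee_rot: [0.707, 0.707, 0.002, 0.001]
contact_force: [-0.6, 0.5, -0.4]
gripper_width: 0.259
grip_force: 59.1
```

```bash
python3 - <<'E'
from h import *
s=r.get_state(); print(s["tool_pos"],s["contact_force"],s["gripper_width"])
s,d=snap("side","side3")
cv2.imwrite("pics/crop3.png",cv2.resize(s[110:270,245:385],(525,600),interpolation=cv2.INTER_CUBIC))
E
```

```text
[551.79113052 199.24905551 220.39086178] [-0.61517675  0.45084806 -0.41494184] 0.25856987476347854
```

View pics/crop3.png

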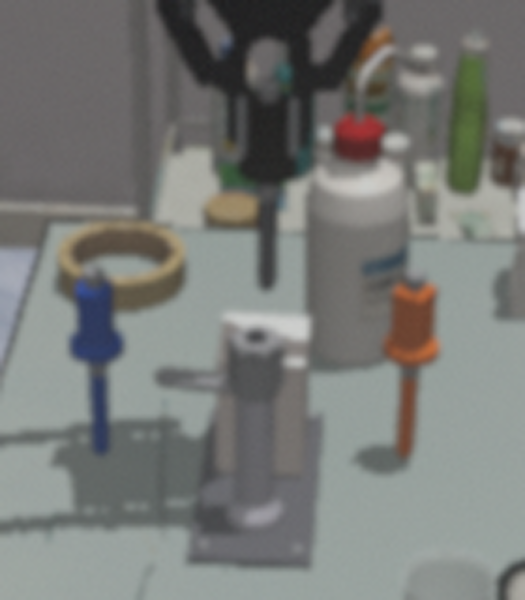

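Emit:
apply_moves --pt "0 20 0 0" --pt "0 40 0 0" --pt "0 46 0 0" --pt "0 46 -20 0" --pt "0 46 -42 0" --pt "0 46 -64 0" --pt "0 46 -83 0" --pt "0 46 -83 0"

```text
time_s: 13.35
tool_pos: [548.5, 244.0, 132.1]
ee_rot: [0.707, 0.707, -0.003, -0.001]
contact_force: [-0.1, 0.0, -1.6]
gripper_width: 0.262
grip_force: 59.1
```

Emit:
apply_moves --pt "0 -4 0 0" --pt "0 -8 0 0" --pt "0 -12 0 0" --pt "0 -16 0 0" --pt "0 -20 0 0" --pt "0 -24 0 0" --pt "0 -28 0 0" --pt "0 -28 0 0"

```text
time_s: 14.35
tool_pos: [552.1, 220.4, 136.6]
ee_rot: [0.707, 0.707, 0.005, -0.001]
contact_force: [1.7, 8.9, -1.9]
gripper_width: 0.247
grip_force: 58.8
```

Emit:
apply_moves --pt "0 -5 0 0" --pt "0 -10 0 0" --pt "0 -15 0 0" --pt "0 -20 0 0" --pt "0 -25 0 0" --pt "0 -30 0 0" --pt "0 -35 0 0" --pt "0 -35 0 0"

```text
time_s: 15.35
tool_pos: [551.4, 184.4, 136.9]
ee_rot: [0.707, 0.707, 0.003, -0.001]
contact_force: [-1.6, 6.5, 1.6]
gripper_width: 0.246
grip_force: 59.0
```

```bash
python3 - <<'E'
from h import *
s=r.get_state(); print(s["tool_pos"],s["contact_force"],s["gripper_width"])
s,d=snap("side","side4");t,_=snap("top","top4")
o=np.zeros((560,800,3),np.uint8)
o[:,:490]=cv2.resize(s[110:270,245:385],(490,560),interpolation=cv2.INTER_CUBIC)
o[:300,500:]=cv2.resize(t[180:280,180:280],(300,300),interpolation=cv2.INTER_CUBIC)
cv2.imwrite("pics/crop4.png",o)
E
```

```text
[551.43921501 184.4004075  136.86303501] [-1.60904995  6.46944743  1.59520132] 0.24631152395495542
```

View pics/crop4.png

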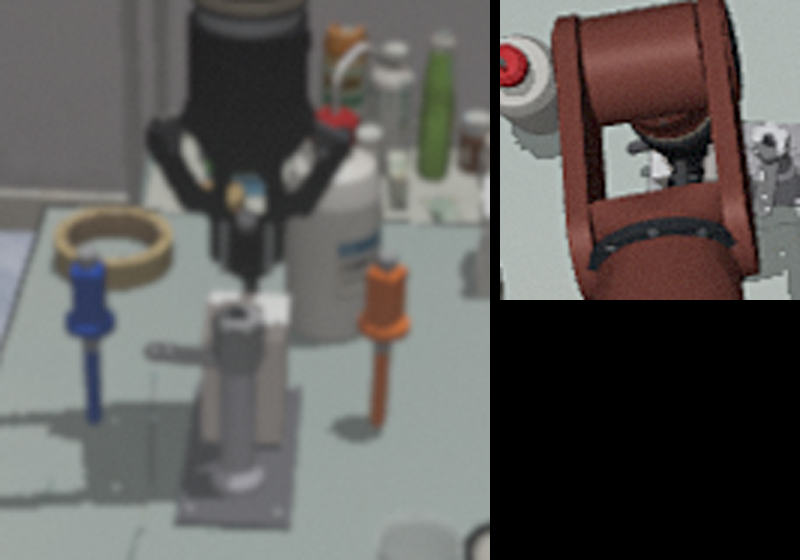

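The probe is leaning as meant: its head top (crop 247,190) now faces the side camera over the block. I push a little more, then lift.

Emit:
apply_moves --pt "0 -4 0 0" --pt "0 -8 0 0" --pt "0 -12 0 0" --pt "0 -12 0 0" --pt "0 -12 0 0" --pt "0 -10 20 0" --pt "0 -10 60 0" --pt "0 -10 110 0"

```text
time_s: 16.45
tool_pos: [549.8, 171.0, 246.2]
ee_rot: [0.707, 0.707, -0.001, 0.0]
contact_force: [1.4, -0.7, -1.4]
gripper_width: 0.247
grip_force: 58.7
```

Emit:
apply_moves --pt "0 -20 20 0" --pt "0 -60 40 0" --pt "0 -110 40 0" --pt "0 -165 40 0" --pt "0 -220 40 0" --pt "0 -275 40 0" --pt "0 -325 40 0" --pt "0 -360 40 0"

```text
time_s: 17.45
tool_pos: [548.8, -191.7, 284.4]
ee_rot: [0.708, 0.707, -0.001, -0.001]
contact_force: [0.6, 0.2, -0.9]
gripper_width: 0.247
grip_force: 58.8
```

Emit:
apply_moves --pt "0 -25 0 0" --pt "0 -45 0 0" --pt "0 -60 0 0" --pt "0 -65 0 0" --pt "0 -65 0 0" --pt "0 -65 0 0" --pt "0 -65 0 0" --pt "0 -65 0 0"

```text
time_s: 18.45
tool_pos: [550.8, -252.6, 285.4]
ee_rot: [0.706, 0.708, 0.0, 0.0]
contact_force: [0.1, -0.0, -0.9]
gripper_width: 0.248
grip_force: 58.8
```

```bash
python3 - <<'E'
from h import *
s=r.get_state(); print(s["tool_pos"],s["contact_force"],s["gripper_width"])
s,d=snap("side","side5");t,_=snap("top","top5")
o=np.zeros((560,800,3),np.uint8)
K,e,M=cam("side"); u,v=proj("side",s_:=r.get_state()["tool_pos"]).astype(int); print(u,v)
y0,x0=max(v-60,0),max(u-90,0); print(x0,y0)
o[:,:500]=cv2.resize(s[y0:y0+224,x0:x0+200],(500,560),interpolation=cv2.INTER_CUBIC)
o[:300,500:]=cv2.resize(t[180:300,340:460],(300,300),interpolation=cv2.INTER_CUBIC)
cv2.imwrite("pics/crop5.png",o)
E
```

```text
[ 550.78716391 -252.55257837  285.36784098] [ 0.12399871 -0.01868927 -0.91897754] 0.2475516783777749
297 248
207 188
```

View pics/crop5.png

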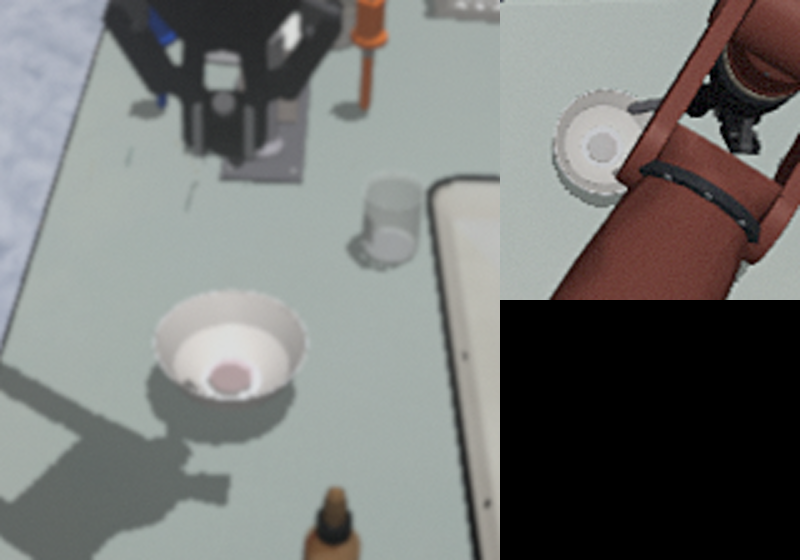

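The top crop shows the grey shaft leaning out towards the bowl, tip at top pixel (393,223). I measure lean and tip with depth.

```bash
cat > tip.py <<'E'
from h import *
import sys
np.set_printoptions(precision=1,suppress=True)
d=np.load(f"pics/{sys.argv[1]}.npy"); P=cloud("top",d); t=r.get_state()["tool_pos"]
Q=P.reshape(-1,3); g=t+[0,0,18]
m=(abs(Q[:,0]-t[0])<25)&(Q[:,1]-t[1]>35)&(Q[:,1]-t[1]<110)&(Q[:,2]<t[2]+15)&(Q[:,2]>t[2]-90)
Q=Q[m]; print(len(Q)); Q=Q[np.argsort(Q[:,1])]; print(Q[::max(1,len(Q)//15)])
c=np.polyfit(Q[:,1],Q[:,2],1); print("slope",c, "lean",90-np.degrees(np.arctan(-c[0])))
v=Q[-5:].mean(0)-g; print("end",Q[-5:].mean(0),"from grip",v,np.linalg.norm(v),"lean2",np.degrees(np.arctan2(v[1],-v[2])))
E
python3 tip.py top5
```

```text
61
[[ 555.9 -202.1  253.2]
 [ 557.1 -199.   259.2]
 [ 551.7 -198.   249.7]
 [ 547.7 -196.3  244.9]
 [ 548.6 -194.6  239.9]
 [ 549.2 -193.3  249.7]
 [ 557.8 -192.1  241.6]
 [ 555.5 -189.8  241. ]
 [ 551.9 -188.3  234.1]
 [ 549.9 -186.3  231.5]
 [ 555.8 -185.4  238.7]
 [ 552.8 -182.6  241.4]
 [ 556.8 -181.5  232.3]
 [ 550.4 -179.7  227.7]
 [ 550.8 -177.7  224.8]
 [ 555.5 -175.2  225.7]]
slope [-1.1 27.2] lean 41.712074641128865
end [ 554.1 -176.6  225.4] from grip [  3.4  76.1 -77.9] 108.96747043471774 lean2 44.3399597600326
```

Emit:
apply_moves --pt "-2 1 -15 0" --pt "-5 2 -40 0" --pt "-5 2 -65 0" --pt "-5 2 -90 0" --pt "-5 2 -110 0" --pt "-5 2 -125 0" --pt "-5 2 -135 0" --pt "-5 2 -138 0"

```text
time_s: 19.55
tool_pos: [545.6, -251.0, 146.8]
ee_rot: [0.707, 0.707, -0.0, -0.0]
contact_force: [-0.1, 0.3, 0.1]
gripper_width: 0.25
grip_force: 58.8
```

Emit:
apply_moves --pt "0 0 0 0" --pt "0 0 0 0" --pt "0 0 0 0" --pt "0 0 0 0" --pt "0 0 0 0" --pt "0 0 0 0" --pt "0 0 0 0" --pt "0 0 0 0"

```text
time_s: 20.55
tool_pos: [545.7, -251.0, 147.3]
ee_rot: [0.707, 0.707, -0.0, -0.0]
contact_force: [0.8, 0.4, -0.5]
gripper_width: 0.247
grip_force: 58.8
```

```bash
python3 - <<'E'
from h import *
s=r.get_state(); print(s["tool_pos"],s["contact_force"],s["gripper_width"],s["time_s"])
s,d=snap("side","side6");t,_=snap("top","top6")
o=np.zeros((560,800,3),np.uint8)
o[:,:500]=cv2.resize(s[200:424,200:400],(500,560),interpolation=cv2.INTER_CUBIC)
o[:300,500:]=cv2.resize(t[180:300,340:460],(300,300),interpolation=cv2.INTER_CUBIC)
cv2.imwrite("pics/crop6.png",o)
E
python3 tip.py top6
```

```text
[ 545.66584078 -250.99630999  147.25140246] [ 0.78340716  0.37407169 -0.48540631] 0.24693615497663057 20.55
48
[[ 554.4 -201.5  117.1]
 [ 552.7 -197.1  111.2]
 [ 554.3 -195.8  101.1]
 [ 549.4 -194.1  114.9]
 [ 553.2 -192.4  107.6]
 [ 543.9 -190.8   99.5]
 [ 550.7 -190.   106.4]
 [ 553.8 -187.8  103.1]
 [ 547.7 -187.2  108.5]
 [ 551.7 -185.6   99.8]
 [ 545.2 -184.2   90.4]
 [ 550.5 -182.2  106.7]
 [ 549.5 -180.8   96.5]
 [ 545.1 -178.9   90.8]
 [ 545.9 -177.    85. ]
 [ 547.4 -176.1   92.6]]
slope [  -1.2 -118.4] lean 40.37368074115869
end [ 549.9 -175.4   89.5] from grip [  4.3  75.6 -75.8] 107.1446643068714 lean2 44.93088843792892
```

View pics/crop6.png

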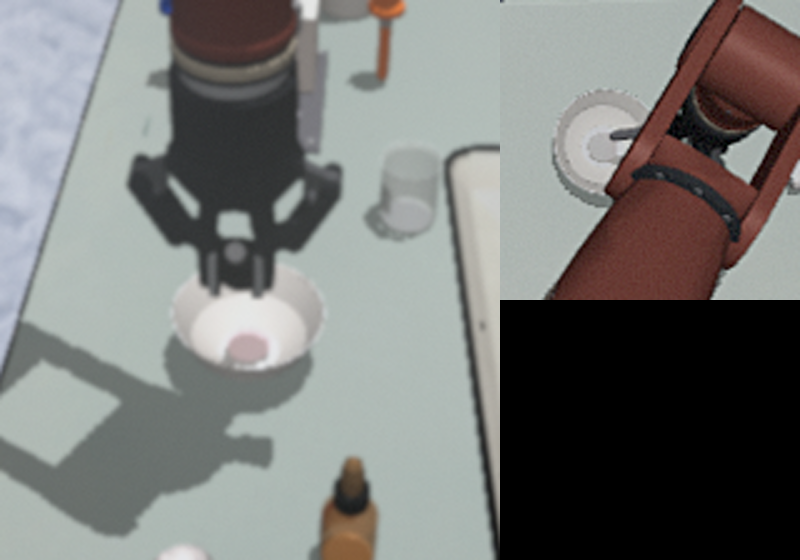

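The tip (top pixel about 385,234) is over the bowl centre to within about 2 mm, roughly 35–38 mm above the rim, leaning about 43°, with zero force and the bystanders where they were. I hand it in.

```bash
python3 -c "
from h import *
print(job.finish_job())"
```

```text
the job is handed in; nothing more can be done
None
```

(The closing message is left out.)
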